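# Page zone four from the desk paging station

### The job

Call zone four at the desk paging station: with the fingertips, lightly press the fourth zone key from the left (as the operator on the robot's side sees it) and let it come back up, then press the wide talk bar at the front fully down and finish while still holding it down. Press no other key, keep off the microphone and the volume knob, do not push or lift the station, and leave the things lying on and around it as they are.

Things in the scene. Friction and masses are not known exactly. Their poses are not given: they have to be found in the camera images.
- station: dark desk paging station, a loose wedge 270 mm wide (y), 190 mm deep (x), about 0.95 kg, on rubber feet; flat top panel 48 mm high at the middle, sloping up 8 degrees to +x. Origin: centre of underside. x points away from the operator (the robot's side, within 20 degrees), y to the operator's left. Five equal zone keys in a row across the rear half of the panel, a blank label behind each
- zone4_top (a point): centre of the top of the fourth zone key from the left (second from the right); the key cap is 16 mm (along station x) by 20 mm, 9 mm proud of the panel, 38 mm from the centre of one zone key to the next; 60 mm above the desk. Moves with the key; point z is the panel's normal, x up the slope, y to the operator's left
- zone4 (a joint): travel of that key in m: 0 up, 0.005 fully down, square to the panel; springs back; 1 N starts it, 3.5 N holds it fully down
- talk_top (a point): centre of the top of the talk bar, the widest key: 112 mm wide (station y), 28 mm deep, 12 mm proud of the panel, at the front of the station; 53 mm above the desk. Same axes as zone4_top; moves with the bar
- talk (a joint): travel of the talk bar in m: 0 up, 0.008 fully down, square to the panel; springs back when let go; 1.6 N starts it, 4.8 N holds it fully down
- mic: gooseneck microphone fixed to the station's far left corner, 9 mm thick, 25 mm at the head, rising to about 220 mm above the desk and leaning to the operator and left: it stays within 60 mm of the station's left edge. Its frame is the station's
- zone1 (a joint): travel of the zone key first from the left; made like zone4; to be left alone. Its centre lies 114 mm to the left of zone4's
- zone2 (a joint): travel of the zone key second from the left; made like zone4; to be left alone. Its centre lies 76 mm to the left of zone4's
- zone3 (a joint): travel of the zone key third (middle); made like zone4; to be left alone. Its centre lies 38 mm to the left of zone4's
- zone5 (a joint): travel of the zone key fifth from the left (far right); made like zone4; to be left alone. Its centre lies 38 mm to the right of zone4's
- chime (a joint): travel of the round chime key, 18 mm across, 9 mm proud, to the right of the talk bar; made like zone4; to be left alone. Its centre lies 100 mm to the right of the bar's centre
- volume (a joint): turn of the volume knob, rad, clockwise from above; to be left as it is set. The knob, 24 mm across and 15 mm tall, stands 100 mm to the left of the talk bar's centre
- mug: white mug, 82 mm across, 95 mm tall, with a handle, upright a hand's breadth left of the station; origin centre of underside; to be left alone
- tape: roll of packing tape lying flat, 104 mm across, 48 mm tall, right of the station; origin centre of underside; to be left alone
- marker: capped marker pen, 135 x 15 x 16 mm, lying flat before the station's front edge; origin centre of underside, x along the pen; to be left alone
- eraser: small eraser, 20 x 46 x 12 mm, lying on the station's sloped panel in the left half of the gap between the zone keys and the talk bar; origin centre of underside, y along its length; to be left alone
- punch: two-hole paper punch, 95 x 115 mm, 61 mm tall, to the far right of the station; origin centre of underside; to be left alone
- stapler: desk stapler, 150 x 34 mm, 60 mm tall, to the right; origin centre of underside, x along it; to be left alone
- case: black hard spectacle case, 160 x 64 x 36 mm, to the left; origin centre of underside, x along it; to be left alone
- clipbox: black square paper-clip box, 45 x 45 x 53 mm, behind the station; origin centre of underside; to be left alone

How it is judged:
By the outcome, as a careful person would: the job done as asked, in the order asked, and still so for the second after the job is handed in, while the arm keeps its last pose, push and grip.
It also fails if it takes over 35 s, if anything falls off the work surface, if the arm or the gripper's body presses on something with over 40 N, if the wrist force passes 120 N, or if a joint passes its speed limit or range.

### The arm

A 6-joint arm with a two-finger parallel gripper is mounted at the origin on the work surface. World frame = base frame: x ahead of the robot, y to its left, z up, the work surface at z = 0. Lengths are in m, angles in rad, forces in N, time in s.
With the tool pointing down it reaches from about 0.3 to 0.775 m from the base axis. Payload 14.6 kg.
Tool frame: the origin (TCP) lies midway between the tips of the shut fingers; the grasp point (between the pads) lies 19 mm behind it (manip.grip_point_offset is the distance from the TCP to the grasp point, in m); z points along the fingers, y is the line along which they close (so a half turn about z gives the same grasp; the last joint's range is limited). The gripper opens to 85 mm and grips with 20 to 120 N. Pads are 22 mm wide; open, the fingers measure 114 mm over their backs; the gripper's body (76 mm by 85 mm) begins 54 mm behind the grasp point. The pads swing forward as they close: fully open they stand 13 mm farther back than shut.
Start: joints at [-1.29, 0.3, 1.521, -0, 1.321, -0.067], TCP at [0.187, -0.517, 0.194] pointing down, gripper open.
Joint ranges: [-3.03, 3.03], [-0.79, 2.21], [0.23, 2.52], [-1.04, 4.18], [0, 3.07], [-2.55, 2.55]. Speed limits (rad/s): [2.22, 2.22, 2.57, 3.14, 3.14, 3.14].

### API

Orientations are given as a unit quaternion [x, y, z, w].
In Python, from station import readout, eyes, workorder, manip gives the robot as it stands. The module is installed in compiled form; this text tells all that it offers.
- The arm moves only by the tool jog_arm, never from a script. Its argument "steps" is a list of rows, each an object of numbers: "dx", "dy", "dz": the shift along the world's x, y, z in mm; "twist": the turn about the world's z in degrees; "grip": the finger opening in mm, from 0 to 85.4. In form: [{"dx": .., "dy": .., "dz": .., "twist": .., "grip": ..}, ...]. A call has 1 to 12 rows; each row is the pose to reach, as a shift and turn from the pose commanded when the call began; what a row does not reach only later rows make up. A row lasts 1/12 s, in which the tool goes at most 41.7 mm and 7.16 degrees, less where a joint would pass 70% of its speed; a pose out of reach is approached as far as the arm can. A call with a gripper value outside its range is refused whole. The fingers move at their own pace and stop on an object; "force" is the grip in N (left out, the last holds). Time passes only in rows, so rows that repeat a pose let the fingers close. It gives the time, the measured TCP pose, the force, the opening and the grip force at its end, in the units of the state.
- readout.get_state(): the state, without advancing time (a new reading comes with each control period).
- eyes.read_camera(name): name is "scene" or "top" or "wrist"; returns (picture, depth): 384x512x3 uint8, red, green, blue; 384x512 float32, m along the optical axis (not along the pixel's ray), 0 where there is no reading.
- eyes.calibration(name): a dict with "fx", "fy", "cx", "cy" (pixels), "extrinsics" (4x4, takes a point from camera to world coordinates). Camera axes: x right, y down, z forward; pixel columns grow to the right and rows downward; lengths in m; the calibration is good to about 2 mm. A picture is of the moment at which its call begins: read the wrist's pose just before it. calibration takes no time and is no camera call; for the wrist camera it gives the pose at the moment of the call.
- workorder.sign_off(): hands the job in; it is judged then, once.
The state is a dict: "clock": time; "qpos": joint angles; "qd": joint speeds; "joint_torque": joint torques, N m; "ee_pos": TCP position; "ee_rot": TCP orientation; "wrist_force": force on the tool from outside, world axes, zero at the start; "ft_torque": the same for the moment, N m; "grip_width": opening from 0.0 (shut) to 1.0 (fully open); "grasp_force": force on a finger pad.
Only numpy, scipy, OpenCV 4.12 (cv2) and the standard library are available. Lean on these libraries where they do the work, as an engineer would, in place of code of your own. Each camera call takes 0.05 s, during which the arm holds its last target. There are 200 camera calls.

## Working session

There is one attempt and no reset: what is moved stays moved. The work goes in short steps, Python scripts to look and compute and a tool call to move; the robot and the scene stay as the last step left them, time stands still between calls to the robot, and variables do not carry over. Pictures are saved under pics/ and viewed, at most 10 in all, crops included, and the job is handed in when it is done.

Besides the shell and the picture viewer there is one more tool, called after "Request:" as name(argument=value, ...), one argument or row to a line, values as JSON. jog_arm: Moves the arm, as the interface text tells. Its arguments: {"type":"object","properties":{"steps":{"type":"array","items":{"type":"object","properties":{"dx":{"type":"number"},"dy":{"type":"number"},"dz":{"type":"number"},"twist":{"type":"number"},"grip":{"type":"number"}}}},"force":{"type":"number"}},"required":["steps"]}

```bash
mkdir -p pics; python3 - <<'E'
from station import readout, eyes
import cv2,numpy as np
for n in("top","scene"):
    p,d=eyes.read_camera(n); c=eyes.calibration(n)
    np.savez(f"{n}.npz",p=p,d=d,K=[c[k] for k in("fx","fy","cx","cy")],T=c["extrinsics"])
    cv2.imwrite(f"pics/{n}.png",cv2.resize(p[...,::-1],(800,600),interpolation=cv2.INTER_CUBIC))
    print(n,np.round(c["extrinsics"],3).tolist(),c["fx"])
print(readout.get_state())
E
```

```text
top [[-0.015, -0.985, 0.171, 0.393], [-1.0, 0.015, -0.001, 0.046], [-0.001, -0.171, -0.985, 1.101], [0.0, 0.0, 0.0, 1.0]] 364.85933290540584
scene [[0.768, 0.552, -0.325, 0.998], [0.641, -0.655, 0.401, -0.482], [0.008, -0.516, -0.857, 1.176], [0.0, 0.0, 0.0, 1.0]] 484.827878284897
{'clock': 0.1, 'qpos': array([-1.28954929e+00,  3.00415819e-01,  1.52151868e+00,  3.34992352e-06,
        1.32069802e+00, -6.66014584e-02]), 'qd': array([-0.00057765, -0.00294885, -0.00095621,  0.00170455, -0.0008649 ,
        0.00013187]), 'joint_torque': array([-4.17888868e-04, -5.44378066e+01, -3.62367511e+01, -1.47727742e-04,
        3.06098482e-03, -1.35280135e-05]), 'ee_pos': array([ 0.18741047, -0.51682288,  0.19397806]), 'ee_rot': array([ 9.84913205e-01,  1.73048283e-01, -5.40801559e-05, -5.17113983e-04]), 'wrist_force': array([-0.19274147, -0.18526195, -0.40983665]), 'ft_torque': array([0.02624208, 0.04064602, 0.09280465]), 'grasp_force': 0.0, 'grip_width': 0.999944274154111}
```

View pics/top.png

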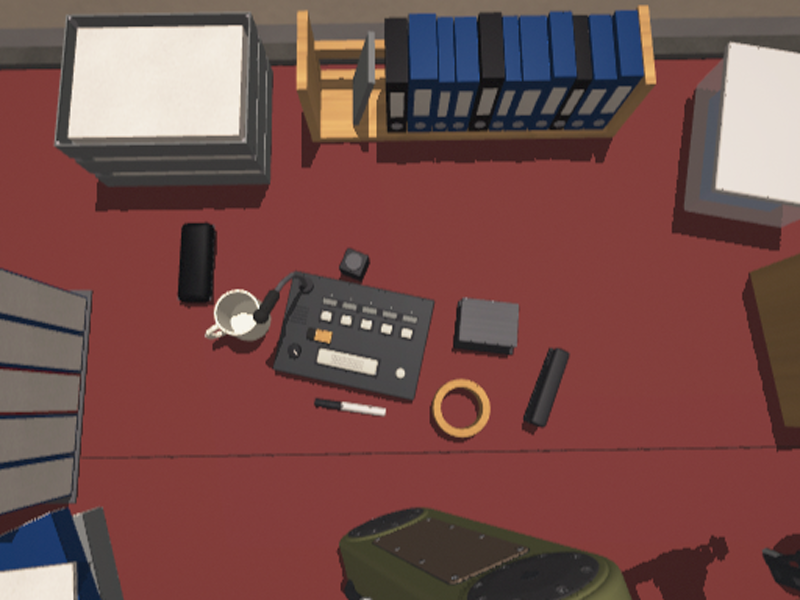

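View pics/scene.png

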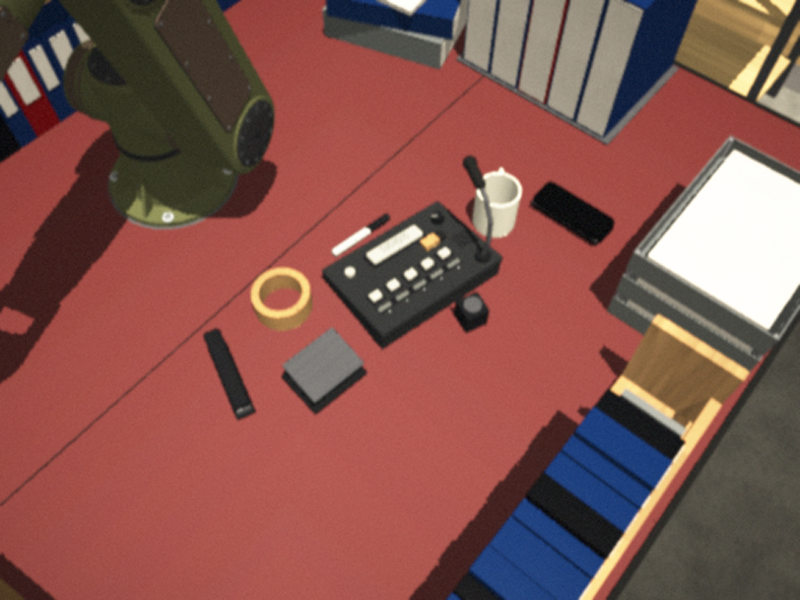

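Top view (800x600): zone keys run (327,316) to (406,333), with zone 4 at (386,328), the talk bar at (347,361) and the chime at (400,373). Scene view: zone 4 at (394,284), talk bar at (394,244), zone 5 at (376,296). The mic is on the left and clear of both targets.

```bash
cat > m.py <<'E'
import cv2,numpy as np
pts={"z1":((327,316),(444,253)),"z3":((366,324),(411,274)),"z4":((386,328),(394,284)),"z5":((406,333),(376,296)),"talk":((347,361),(394,244)),"chime":((400,373),(349,271))}
V={n:np.load(n+".npz") for n in("top","scene")}
def blob(n,uv):
    p=V[n]["p"]; s=p.min(2); u,v=np.array(uv)*.64
    _,_,st,c=cv2.connectedComponentsWithStats((s>115).astype(np.uint8))
    k=1+np.argmin(np.linalg.norm(c[1:]-[u,v],axis=1)); return c[k],st[k,4]
def ray(n,c):
    fx,fy,cx,cy=V[n]["K"];T=V[n]["T"]
    r=T[:3,:3]@[(c[0]-cx)/fx,(c[1]-cy)/fy,1]; return T[:3,3],r
for k,(a,b) in pts.items():
    A=[];B=[];o=[]
    for n,uv in(("top",a),("scene",b)):
        c,ar=blob(n,uv);t,r=ray(n,c);d=V[n]["d"][int(round(c[1])),int(round(c[0]))]
        o+=[np.round(c/.64,1).tolist(),int(ar),np.round(1e3*(t+r*d),1).tolist()]
        r=r/np.linalg.norm(r);P=np.eye(3)-np.outer(r,r);A.append(P);B.append(P@t)
    X=np.linalg.solve(sum(A),sum(B));print(k,np.round(1e3*X,1).tolist(),"resid",np.round(1e3*np.linalg.norm(A[0]@X-B[0]),1),o)
E
python3 m.py
```

```text
z1 [551.8, 171.7, 59.7] resid 1.1 [[325.4, 315.3], 37, [552.3, 172.3, 61.8], [443.6, 251.8], 47, [551.3, 170.6, 59.8]]
z3 [534.8, 97.4, 60.1] resid 0.9 [[365.7, 323.9], 39, [535.1, 98.0, 62.4], [410.1, 272.8], 49, [535.5, 95.2, 63.1]]
z4 [526.4, 60.4, 60.0] resid 1.1 [[385.8, 328.0], 40, [527.1, 61.2, 60.1], [392.8, 283.7], 50, [525.3, 60.1, 58.9]]
z5 [517.6, 23.3, 60.1] resid 1.2 [[406.0, 332.5], 39, [518.3, 24.2, 61.0], [374.9, 294.7], 52, [517.0, 22.1, 60.6]]
talk [467.8, 132.8, 51.1] resid 1.2 [[346.8, 360.9], 381, [468.3, 133.3, 55.8], [394.0, 243.5], 366, [469.3, 129.2, 55.9]]
chime [445.2, 36.3, 48.8] resid 1.3 [[399.5, 372.5], 31, [446.1, 37.3, 48.5], [349.3, 271.1], 42, [446.9, 33.0, 53.9]]
```

Request:
jog_arm(
  steps=[
    {"dx": 28,"dy": 35,"dz": 0,"twist": -3,"grip": 0},
    {"dx": 56,"dy": 70,"dz": 0,"twist": -6,"grip": 0},
    {"dx": 85,"dy": 105,"dz": 0,"twist": -9,"grip": 0},
    {"dx": 110,"dy": 140,"dz": 0,"twist": -12,"grip": 0},
    {"dx": 135,"dy": 175,"dz": 0,"twist": -15,"grip": 0},
    {"dx": 160,"dy": 210,"dz": 0,"twist": -18,"grip": 0},
    {"dx": 185,"dy": 245,"dz": 0,"twist": -21,"grip": 0},
    {"dx": 210,"dy": 280,"dz": 0,"twist": -24,"grip": 0},
    {"dx": 230,"dy": 315,"dz": 0,"twist": -27,"grip": 0},
    {"dx": 250,"dy": 350,"dz": 0,"twist": -30,"grip": 0},
    {"dx": 265,"dy": 385,"dz": 0,"twist": -33,"grip": 0},
    {"dx": 265,"dy": 385,"dz": 0,"twist": -33,"grip": 0},
  ],
)

```text
clock: 1.1
ee_pos: [0.4538, -0.1278, 0.1943]
ee_rot: [0.993, -0.114, -0.0, -0.0]
wrist_force: [-0.6, -0.5, 0.3]
grip_width: 0.002
grasp_force: 0.0
```

Request:
jog_arm(
  steps=[
    {"dx": 15,"dy": 40,"dz": 0},
    {"dx": 30,"dy": 80,"dz": 0},
    {"dx": 45,"dy": 120,"dz": 0},
    {"dx": 60,"dy": 155,"dz": 0},
    {"dx": 72,"dy": 188,"dz": 0},
    {"dx": 72,"dy": 188,"dz": 0},
    {"dx": 72,"dy": 188,"dz": 0},
    {"dx": 72,"dy": 188,"dz": 0},
  ],
)

```text
validation failed for argument at $.st...
```

```bash
python3 - <<'E'
from station import readout, eyes
import cv2,numpy as np
s=readout.get_state();print(s["ee_pos"],s["wrist_force"])
n="wrist";c=eyes.calibration(n);p,d=eyes.read_camera(n)
np.savez(f"{n}.npz",p=p,d=d,K=[c[k] for k in("fx","fy","cx","cy")],T=c["extrinsics"])
cv2.imwrite("pics/w1.png",cv2.resize(p[...,::-1],(800,600),interpolation=cv2.INTER_CUBIC))
print(np.round(c["extrinsics"],3).tolist(),c["fx"],c["cx"],c["cy"])
T=np.linalg.inv(c["extrinsics"])
for P in([.5265,.0605,.06],[.468,.133,.052],list(s["ee_pos"])):
    q=T@np.r_[P,1];print(P,[(c["fx"]*q[0]/q[2]+c["cx"])/.64,(c["fy"]*q[1]/q[2]+c["cy"])/.64])
E
```

```text
[ 0.45381092 -0.12779573  0.19427243] [-0.56613816 -0.52304036  0.33399587]
[[-0.226, -0.925, -0.305, 0.531], [-0.974, 0.214, 0.072, -0.147], [-0.001, 0.313, -0.95, 0.375], [0.0, 0.0, 0.0, 1.0]] 344.1286253068889 262.4362422624415 190.9482980573882
[0.5265, 0.0605, 0.06] [np.float64(68.89669182983357), np.float64(213.64842975483285)]
[0.468, 0.133, 0.052] [np.float64(10.031867533883965), np.float64(325.32217054894295)]
[np.float64(0.4538109240908187), np.float64(-0.12779573367549454), np.float64(0.19427242677863657)] [np.float64(407.9573636209568), np.float64(350.6617441091426)]
```

View pics/w1.png

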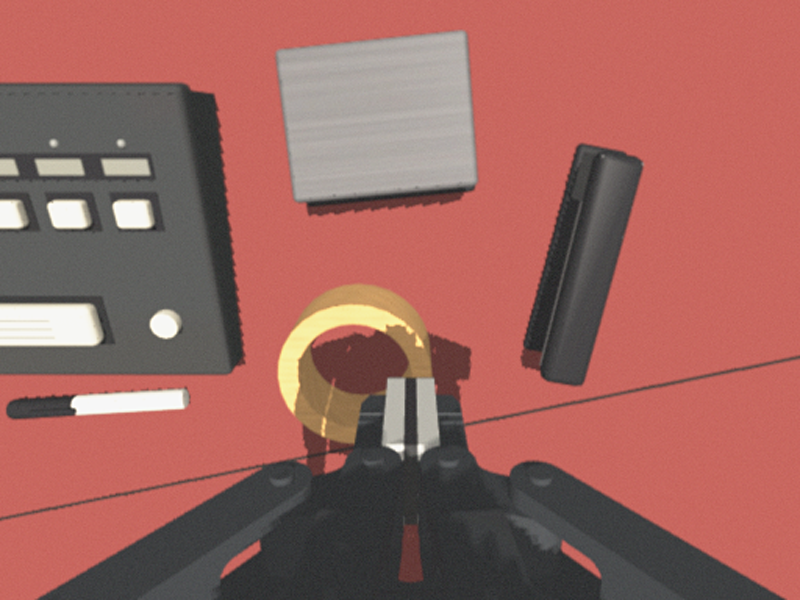

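The wrist view shows zone 4 at (69,213), as predicted. Fingertips are at about (410,378), while the TCP projects to (408,351), so I'll check the tip geometry from depth. The move was refused by validation, so I'll resend it with every field filled in.

```bash
python3 - <<'E'
import numpy as np
v=np.load("wrist.npz");fx,fy,cx,cy=v["K"];T=v["T"]
tcp=np.array([.4538,-.1278,.1943]);a=np.radians(-13.1)
X=np.array([np.cos(a),np.sin(a),0]);Y=np.array([-np.sin(a),np.cos(a),0])
for u,w in[(395,360),(395,372),(395,380),(395,385),(395,400),(395,420),(395,440),(425,380),(425,400),(388,390),(434,390),(367,410),(455,410)]:
    c,r=u*.64,w*.64;d=v["d"][int(r),int(c)]
    P=T[:3,:3]@(np.array([(c-cx)/fx,(r-cy)/fy,1])*d)+T[:3,3]-tcp
    print(u,w,np.round(1e3*np.array([P@X,P@Y,P[2]]),1))
E
```

```text
395 360 [ -92.4   10.8 -192. ]
395 372 [-102.9   10.9 -192.8]
395 380 [11.1  3.4 45.3]
395 385 [10.5  3.4 47.1]
395 400 [10.7  3.1 56. ]
395 420 [ 9.7  2.9 64.3]
395 440 [10.   2.6 73.5]
425 380 [10.4 -5.  44. ]
425 400 [10.9 -4.7 56.4]
388 390 [10.2  5.2 49.5]
434 390 [10.4 -7.3 50. ]
367 410 [ 6.8 10.6 54.4]
455 410 [  6.2 -12.9  53.3]
```

Request:
jog_arm(
  steps=[
    {"dx": 15,"dy": 40,"dz": 0,"twist": 0,"grip": 0},
    {"dx": 30,"dy": 80,"dz": 0,"twist": 0,"grip": 0},
    {"dx": 45,"dy": 115,"dz": 0,"twist": 0,"grip": 0},
    {"dx": 60,"dy": 150,"dz": -15,"twist": 0,"grip": 0},
    {"dx": 73,"dy": 188,"dz": -30,"twist": 0,"grip": 0},
    {"dx": 73,"dy": 188,"dz": -60,"twist": 0,"grip": 0},
    {"dx": 73,"dy": 188,"dz": -90,"twist": 0,"grip": 0},
    {"dx": 73,"dy": 188,"dz": -90,"twist": 0,"grip": 0},
    {"dx": 73,"dy": 188,"dz": -90,"twist": 0,"grip": 0},
  ],
)

```text
clock: 1.9
ee_pos: [0.5249, 0.0552, 0.104]
ee_rot: [0.993, -0.114, -0.001, 0.0]
wrist_force: [0.3, -0.3, 0.7]
grip_width: 0.002
grasp_force: 0.0
```

Depth puts the lowest visible finger point 44 mm above the reported TCP, which doesn't fit. I'll look again before descending.

```bash
python3 - <<'E'
from station import readout, eyes, manip
import cv2,numpy as np
s=readout.get_state();tcp=s["ee_pos"];print(tcp,s["wrist_force"],s["grip_width"],manip.grip_point_offset)
ims=[]
for n in("wrist","scene"):
    c=eyes.calibration(n);p,d=eyes.read_camera(n)
    np.savez(f"{n}2.npz",p=p,d=d,K=[c[k] for k in("fx","fy","cx","cy")],T=c["extrinsics"])
    T=np.linalg.inv(c["extrinsics"])
    for P in(tcp,[.5265,.0605,.06]):
        q=T@np.r_[P,1];u=(c["fx"]*q[0]/q[2]+c["cx"]),(c["fy"]*q[1]/q[2]+c["cy"]);print(n,np.round(u,1))
    if n=="scene": p=cv2.resize(p[80:230,180:380],(682,512),interpolation=cv2.INTER_CUBIC)
    else: p=cv2.resize(p,(800,600))
    cv2.imwrite(f"pics/{n}2.png",p[...,::-1])
E
```

```text
[0.52487347 0.05518724 0.10401793] [ 0.27351833 -0.25309889  0.66547029] 0.0015524513750012825 0.0187
wrist [261.1 224.4]
wrist [253.3 198. ]
scene [249.9 173.5]
scene [251.8 181.5]
```

View pics/scene2.png

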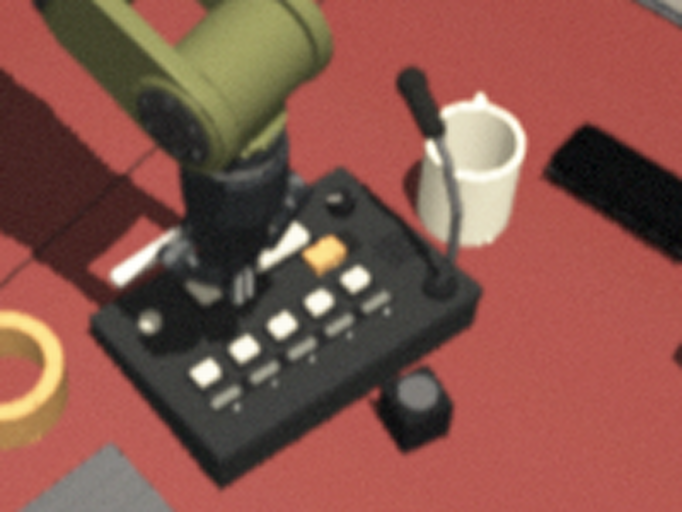

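View pics/wrist2.png

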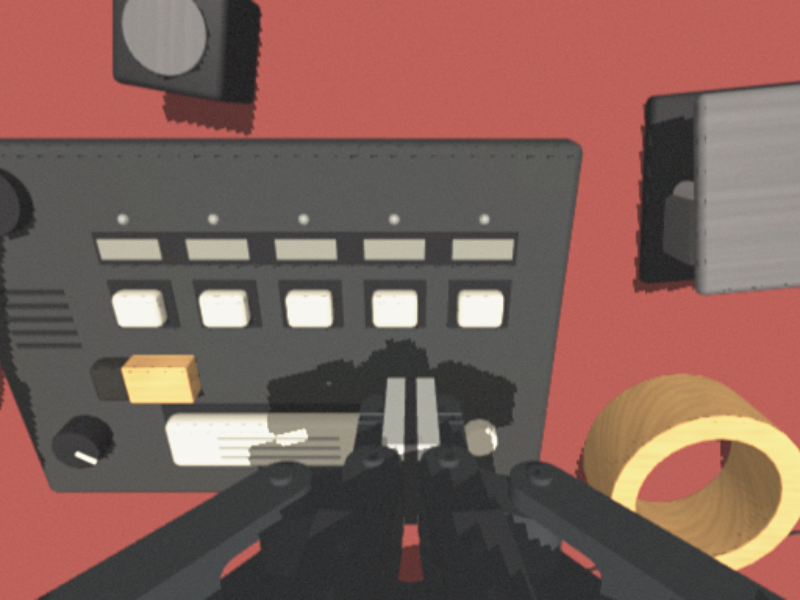

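Both views put the visible tips about 40 mm higher than the TCP figure. Scene crop: tips at (243,300), TCP projection at (238,319). Wrist view: tips at (411,378), zone 4 at (395,308). So I'll let contact force decide: settle, then descend in small steps.

Request:
jog_arm(
  steps=[
    {"dx": 0,"dy": 0,"dz": 0,"twist": 0,"grip": 0},
    {"dx": 0,"dy": 0,"dz": 0,"twist": 0,"grip": 0},
    {"dx": 0,"dy": 0,"dz": 0,"twist": 0,"grip": 0},
  ],
)

```text
clock: 2.25
ee_pos: [0.5259, 0.0557, 0.1056]
ee_rot: [0.993, -0.114, 0.001, -0.0]
wrist_force: [0.6, 0.4, 0.4]
grip_width: 0.004
grasp_force: 0.0
```

```bash
python3 - <<'E'
import numpy as np
tcp=np.array([.52487,.05519,.10402]);a=np.radians(-13.1)
X=np.array([np.cos(a),np.sin(a),0]);Y=np.array([-np.sin(a),np.cos(a),0])
for n in("scene2","wrist2"):
    v=np.load(n+".npz");fx,fy,cx,cy=v["K"];T=v["T"];d=v["d"]
    r,c=np.indices(d.shape);P=np.stack([(c-cx)/fx*d,(r-cy)/fy*d,d],-1)@T[:3,:3].T+T[:3,3]-tcp
    L=np.stack([P@X,P@Y,P[...,2]],-1)[d>0]
    m=(abs(L[:,0])<25)&(abs(L[:,1])<25)&(L[:,2]>-30)&(L[:,2]<140);Q=L[m]*1e3
    print(n,len(Q));
    for z in range(-30,130,8):
        k=Q[(Q[:,2]>=z)&(Q[:,2]<z+8)]
        if len(k):print(z,len(k),np.round(k.min(0)),np.round(k.max(0)))
E
```

```text
scene2 195838
-30 849 [-642. -730.  -30.] [489. 859. -22.]
-22 935 [-641. -731.  -22.] [501. 868. -14.]
-14 1203 [-649. -729.  -14.] [501. 861.  -6.]
-6 934 [-644. -725.   -6.] [504. 866.   2.]
2 1079 [-645. -726.    2.] [586. 867.  10.]
10 1564 [-641. -724.   10.] [586. 868.  18.]
18 870 [-611. -720.   18.] [515. 863.  26.]
26 826 [-589. -720.   26.] [500. 866.  34.]
34 1284 [-534. -244.   34.] [504. 868.  42.]
42 785 [-487. -717.   42.] [504. 863.  50.]
50 826 [-493. -284.   50.] [502. 872.  58.]
58 941 [-508. -293.   58.] [504. 858.  66.]
66 6816 [-507. -295.   66.] [505. 873.  74.]
74 2278 [-514. -296.   74.] [571. 859.  82.]
82 809 [-520. -298.   82.] [571. 847.  90.]
90 2458 [-527. -299.   90.] [578. 834.  98.]
98 5342 [-532. -300.   98.] [577. 824. 106.]
106 3948 [-531. -300.  106.] [563. 807. 114.]
114 565 [-533. -300.  114.] [541. 797. 122.]
122 546 [-531. -300.  122.] [ 19. 779. 130.]
wrist2 195829
34 20 [10. -7. 41.] [11.  5. 42.]
42 380 [  6. -14.  42.] [11. 12. 50.]
50 624 [  6. -14.  50.] [12. 13. 58.]
58 703 [  6. -14.  58.] [12. 13. 66.]
66 652 [  6. -14.  66.] [12. 13. 74.]
74 1145 [-11. -21.  74.] [14. 21. 82.]
82 3024 [-13. -35.  82.] [14. 34. 90.]
90 7143 [-12. -41.  90.] [15. 40. 98.]
98 4455 [-10. -49.  98.] [ 18.  47. 106.]
106 7216 [  0. -55. 106.] [ 18.  52. 114.]
114 5733 [  7. -58. 114.] [ 19.  56. 122.]
122 346 [ 16. -18. 122.] [ 19.  17. 124.]
```

Request:
jog_arm(
  steps=[
    {"dx": 1,"dy": 5,"dz": -10,"twist": 0,"grip": 0},
    {"dx": 1,"dy": 5,"dz": -20,"twist": 0,"grip": 0},
    {"dx": 1,"dy": 5,"dz": -30,"twist": 0,"grip": 0},
    {"dx": 1,"dy": 5,"dz": -36,"twist": 0,"grip": 0},
    {"dx": 1,"dy": 5,"dz": -36,"twist": 0,"grip": 0},
    {"dx": 1,"dy": 5,"dz": -36,"twist": 0,"grip": 0},
  ],
)

```text
clock: 2.75
ee_pos: [0.5263, 0.0609, 0.068]
ee_rot: [0.993, -0.114, -0.0, 0.0]
wrist_force: [0.0, 0.5, 0.3]
grip_width: -0.0
grasp_force: 0.0
```

```bash
cat > look.py <<'E'
import sys
from station import readout, eyes
import cv2,numpy as np
s=readout.get_state();tcp=s["ee_pos"];print(np.round(tcp*1e3,1),s["wrist_force"])
c=eyes.calibration("wrist");p,d=eyes.read_camera("wrist")
cv2.imwrite(f"pics/{sys.argv[1]}.png",cv2.resize(p[100:340,100:420],(800,600))[...,::-1])
fx,fy,cx,cy=[c[k] for k in("fx","fy","cx","cy")];T=c["extrinsics"];x,y,_,w=s["ee_rot"];a=2*np.arctan2(y,x)
X=np.array([np.cos(a),np.sin(a),0]);Y=np.array([-np.sin(a),np.cos(a),0])
r,q=np.indices(d.shape);W=np.stack([(q-cx)/fx*d,(r-cy)/fy*d,d],-1)@T[:3,:3].T+T[:3,3];P=W-tcp
L=np.stack([P@X,P@Y,P[...,2]],-1)*1e3
m=(d>0)&(d<.19)&(abs(L[...,0])<14)&(abs(L[...,1])<15);Q=L[m];z=Q[:,2].min();k=Q[Q[:,2]<z+6]
print("tip z rel",z,"x",k[:,0].min(),k[:,0].max(),"y",k[:,1].min(),k[:,1].max())
E
python3 look.py w3
```

```text
[526.3  60.9  68. ] [0.00475069 0.45303913 0.25479228]
tip z rel 40.77579853151592 x 6.051582143476763 11.204280586751146 y -12.385794165436833 10.88784138085209
```

View pics/w3.png

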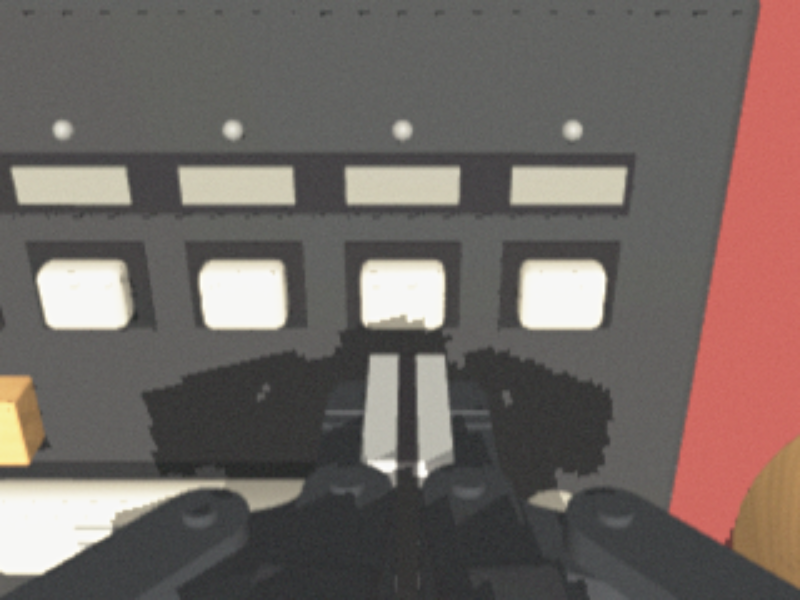

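Request:
jog_arm(
  steps=[
    {"dx": 0,"dy": 0,"dz": -3,"twist": 0,"grip": 0},
    {"dx": 0,"dy": 0,"dz": -6,"twist": 0,"grip": 0},
    {"dx": 0,"dy": 0,"dz": -9,"twist": 0,"grip": 0},
    {"dx": 0,"dy": 0,"dz": -9,"twist": 0,"grip": 0},
  ],
)

```text
clock: 3.13
ee_pos: [0.5262, 0.0609, 0.0589]
ee_rot: [0.993, -0.114, -0.0, 0.0]
wrist_force: [0.1, -0.5, 0.1]
grip_width: 0.001
grasp_force: 0.0
```

No contact at TCP z = 59 mm, so the real tip is well above the reported TCP. I expect contact near TCP z = 20. Continuing in stages.

Request:
jog_arm(
  steps=[
    {"dx": 0,"dy": 0.5,"dz": -2,"twist": 0,"grip": 0},
    {"dx": 0,"dy": 0.5,"dz": -4,"twist": 0,"grip": 0},
    {"dx": 0,"dy": 0.5,"dz": -4,"twist": 0,"grip": 0},
  ],
)

```text
clock: 3.38
ee_pos: [0.5263, 0.0615, 0.0551]
ee_rot: [0.994, -0.114, -0.0, 0.0]
wrist_force: [0.3, -0.5, -0.3]
grip_width: -0.001
grasp_force: 0.0
```

Request:
jog_arm(
  steps=[
    {"dx": 0,"dy": 0,"dz": -4,"twist": 0,"grip": 0},
    {"dx": 0,"dy": 0,"dz": -8,"twist": 0,"grip": 0},
    {"dx": 0,"dy": 0,"dz": -8,"twist": 0,"grip": 0},
  ],
)

```text
clock: 3.63
ee_pos: [0.526, 0.0614, 0.0465]
ee_rot: [0.993, -0.114, -0.001, 0.0]
wrist_force: [-0.6, -0.0, -0.0]
grip_width: -0.002
grasp_force: 0.0
```

```bash
python3 look.py w4
```

```text
[526.   61.4  46.5] [-0.57836057 -0.0176384  -0.03861242]
tip z rel 5.851486964696728 x -2.7894636394045405 13.988963573088732 y -14.862262063406714 14.913688761520364
```

View pics/w4.png

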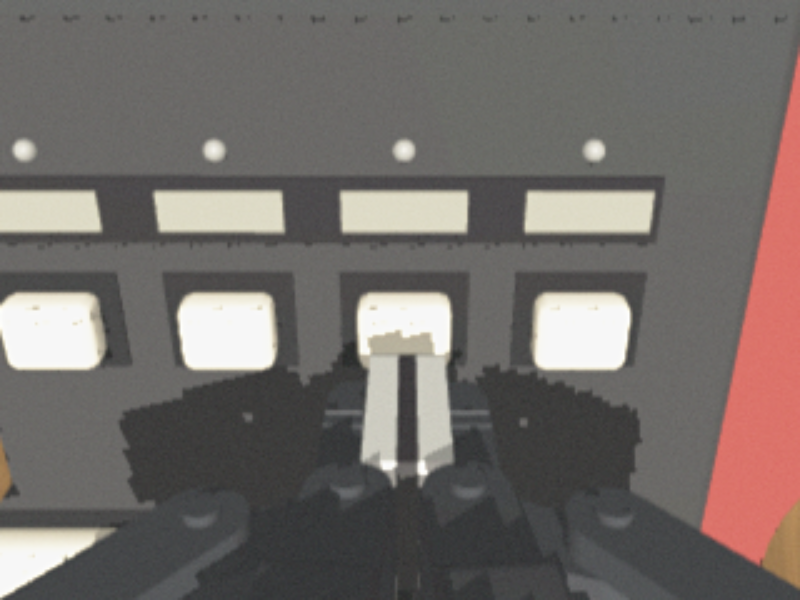

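The tips sit over key 4: shadow on the key at (400,342), tips at (407,355), still about 26 mm above it. Continuing down.

Request:
jog_arm(
  steps=[
    {"dx": 0,"dy": 0,"dz": -4,"twist": 0,"grip": 0},
    {"dx": 0,"dy": 0,"dz": -8,"twist": 0,"grip": 0},
    {"dx": 0,"dy": 0,"dz": -8,"twist": 0,"grip": 0},
  ],
)

```text
clock: 3.93
ee_pos: [0.5261, 0.0614, 0.0386]
ee_rot: [0.994, -0.114, -0.001, 0.0]
wrist_force: [0.7, -0.7, 0.5]
grip_width: 0.001
grasp_force: 0.0
```

Request:
jog_arm(
  steps=[
    {"dx": 0,"dy": 0,"dz": -4,"twist": 0,"grip": 0},
    {"dx": 0,"dy": 0,"dz": -8,"twist": 0,"grip": 0},
    {"dx": 0,"dy": 0,"dz": -12,"twist": 0,"grip": 0},
    {"dx": 0,"dy": 0,"dz": -12,"twist": 0,"grip": 0},
  ],
)

```text
clock: 4.27
ee_pos: [0.526, 0.0614, 0.0265]
ee_rot: [0.994, -0.114, -0.001, 0.0]
wrist_force: [-0.7, 0.7, -0.3]
grip_width: 0.004
grasp_force: 0.0
```

```bash
python3 look.py w5
```

```text
[526.   61.4  26.5] [-0.65459202  0.71345433 -0.31949894]
tip z rel 24.839640835020937 x -6.447578772020301 13.99108719481168 y -14.99947246075213 14.991939574574703
```

View pics/w5.png

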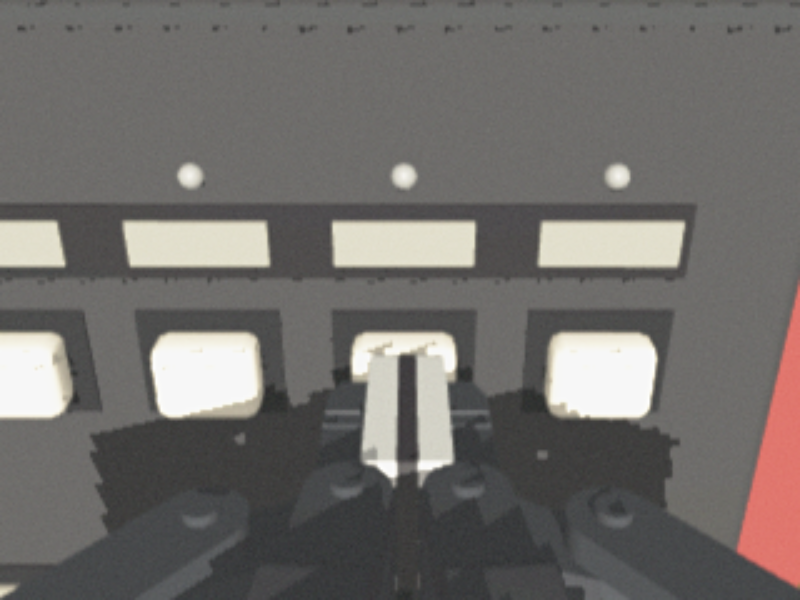

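The tips are just above key 4 (tip at (405,355), key at (403,355)). Small steps from here.

Request:
jog_arm(
  steps=[
    {"dx": 0,"dy": 0,"dz": -2,"twist": 0,"grip": 0},
    {"dx": 0,"dy": 0,"dz": -4,"twist": 0,"grip": 0},
    {"dx": 0,"dy": 0,"dz": -4,"twist": 0,"grip": 0},
  ],
)

```text
clock: 4.57
ee_pos: [0.5266, 0.0614, 0.0234]
ee_rot: [0.993, -0.114, 0.0, -0.0]
wrist_force: [0.4, -0.5, 1.1]
grip_width: 0.0
grasp_force: 0.8
```

Request:
jog_arm(
  steps=[
    {"dx": 0,"dy": 0,"dz": -1,"twist": 0,"grip": 0},
    {"dx": 0,"dy": 0,"dz": -2,"twist": 0,"grip": 0},
    {"dx": 0,"dy": 0,"dz": -2,"twist": 0,"grip": 0},
  ],
)

```text
clock: 4.82
ee_pos: [0.5267, 0.0614, 0.0216]
ee_rot: [0.993, -0.114, 0.0, -0.0]
wrist_force: [1.2, -0.7, 2.3]
grip_width: 0.003
grasp_force: 1.3
```

Request:
jog_arm(
  steps=[
    {"dx": 0,"dy": 0,"dz": -1,"twist": 0,"grip": 0},
    {"dx": 0,"dy": 0,"dz": -1.5,"twist": 0,"grip": 0},
    {"dx": 0,"dy": 0,"dz": -1.5,"twist": 0,"grip": 0},
  ],
)

```text
clock: 5.07
ee_pos: [0.5266, 0.0614, 0.02]
ee_rot: [0.993, -0.114, 0.0, -0.0]
wrist_force: [2.5, -0.3, 3.1]
grip_width: -0.002
grasp_force: 1.6
```

Contact came at about z = 24 and the force is now 3.1 N. One more millimetre, following the panel's normal.

Request:
jog_arm(
  steps=[
    {"dx": 0.5,"dy": 0,"dz": -0.5,"twist": 0,"grip": 0},
    {"dx": 0.5,"dy": 0,"dz": -1,"twist": 0,"grip": 0},
    {"dx": 0.5,"dy": 0,"dz": -1,"twist": 0,"grip": 0},
  ],
)

```text
clock: 5.32
ee_pos: [0.5268, 0.0614, 0.0192]
ee_rot: [0.994, -0.114, -0.0, 0.0]
wrist_force: [-3.1, -1.4, 9.4]
grip_width: -0.004
grasp_force: 4.4
```

The key bottomed out (9.4 N). Release it and move above the talk bar.

Request:
jog_arm(
  steps=[
    {"dx": -0.5,"dy": 0,"dz": 5,"twist": 0,"grip": 0},
    {"dx": -0.5,"dy": 0,"dz": 15,"twist": 0,"grip": 0},
    {"dx": -0.5,"dy": 0,"dz": 30,"twist": 0,"grip": 0},
    {"dx": -0.5,"dy": 0,"dz": 30,"twist": 0,"grip": 0},
    {"dx": -20,"dy": 20,"dz": 30,"twist": 0,"grip": 0},
    {"dx": -40,"dy": 40,"dz": 30,"twist": 0,"grip": 0},
    {"dx": -61,"dy": 62,"dz": 30,"twist": 0,"grip": 0},
    {"dx": -61,"dy": 62,"dz": 22,"twist": 0,"grip": 0},
    {"dx": -61,"dy": 62,"dz": 15,"twist": 0,"grip": 0},
    {"dx": -61,"dy": 62,"dz": 10,"twist": 0,"grip": 0},
    {"dx": -61,"dy": 62,"dz": 8,"twist": 0,"grip": 0},
    {"dx": -61,"dy": 62,"dz": 8,"twist": 0,"grip": 0},
  ],
)

```text
clock: 6.32
ee_pos: [0.466, 0.1228, 0.0262]
ee_rot: [0.993, -0.114, -0.001, 0.0]
wrist_force: [0.8, 0.1, 0.4]
grip_width: -0.002
grasp_force: 0.0
```

```bash
python3 look.py w6; python3 - <<'E'
from station import eyes
import numpy as np
p,d=eyes.read_camera("top");c=eyes.calibration("top")
np.savez("top.npz",p=p,d=d,K=[c[k] for k in("fx","fy","cx","cy")],T=c["extrinsics"])
E
python3 m.py | grep -E "z1|z3|z5"
```

```text
[466.  122.8  26.2] [0.75764912 0.05740258 0.35631164]
tip z rel 17.739976120934898 x 12.499374801715572 13.995304254747978 y -14.947897919357334 14.837437123603813
z1 [551.8, 171.7, 59.7] resid 1.1 [[325.4, 315.3], 37, [551.9, 172.0, 64.3], [443.6, 251.8], 47, [551.3, 170.6, 59.8]]
z3 [539.3, 99.4, 64.2] resid 5.7 [[362.5, 319.5], 2, [544.6, 104.4, 53.1], [410.1, 272.8], 49, [535.5, 95.2, 63.1]]
z5 [517.6, 23.3, 60.1] resid 1.2 [[406.0, 332.5], 39, [517.8, 24.3, 64.6], [374.9, 294.7], 52, [517.0, 22.1, 60.6]]
```

View pics/w6.png

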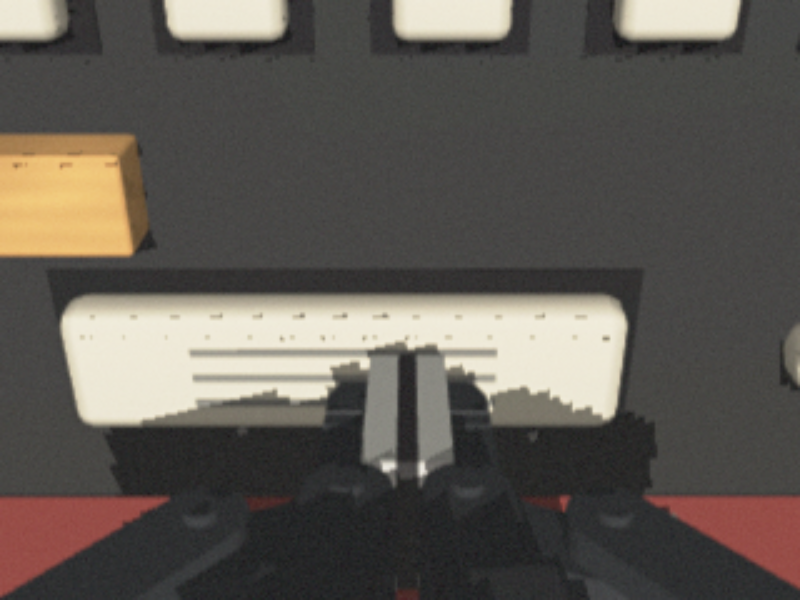

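The station hasn't moved: zones 1 and 5 are at the same pixels as before. The tips are over the talk bar (tip at (405,352), bar spanning x 62–627), with the eraser well clear. Pressing the bar along the panel's normal.

Request:
jog_arm(
  steps=[
    {"dx": 0,"dy": 0,"dz": -4,"twist": 0,"grip": 0},
    {"dx": 0,"dy": 0,"dz": -8,"twist": 0,"grip": 0},
    {"dx": 0,"dy": 0,"dz": -8,"twist": 0,"grip": 0},
  ],
)

```text
clock: 6.67
ee_pos: [0.4656, 0.1233, 0.0182]
ee_rot: [0.993, -0.114, -0.0, 0.0]
wrist_force: [-0.6, 0.3, 0.3]
grip_width: -0.001
grasp_force: 0.0
```

Request:
jog_arm(
  steps=[
    {"dx": 0.2,"dy": 0,"dz": -1.5,"twist": 0,"grip": 0},
    {"dx": 0.4,"dy": -0.1,"dz": -3,"twist": 0,"grip": 0},
    {"dx": 0.4,"dy": -0.1,"dz": -3,"twist": 0,"grip": 0},
  ],
)

```text
clock: 6.92
ee_pos: [0.4664, 0.1233, 0.0159]
ee_rot: [0.994, -0.114, 0.0, -0.0]
wrist_force: [-0.7, 0.4, 1.1]
grip_width: 0.0
grasp_force: 1.0
```

Request:
jog_arm(
  steps=[
    {"dx": 0.2,"dy": 0,"dz": -1,"twist": 0,"grip": 0},
    {"dx": 0.3,"dy": -0.1,"dz": -2,"twist": 0,"grip": 0},
    {"dx": 0.3,"dy": -0.1,"dz": -2,"twist": 0,"grip": 0},
  ],
)

```text
clock: 7.17
ee_pos: [0.4667, 0.1233, 0.014]
ee_rot: [0.994, -0.114, 0.0, -0.0]
wrist_force: [-0.7, 0.7, 3.6]
grip_width: 0.001
grasp_force: 1.4
```

Request:
jog_arm(
  steps=[
    {"dx": 0.2,"dy": 0,"dz": -1.3,"twist": 0,"grip": 0},
    {"dx": 0.4,"dy": -0.1,"dz": -2.6,"twist": 0,"grip": 0},
    {"dx": 0.6,"dy": -0.1,"dz": -4,"twist": 0,"grip": 0},
    {"dx": 0.6,"dy": -0.1,"dz": -4,"twist": 0,"grip": 0},
  ],
)

```text
clock: 7.5
ee_pos: [0.4673, 0.1231, 0.0098]
ee_rot: [0.994, -0.114, -0.0, -0.0]
wrist_force: [-2.3, 0.1, 3.8]
grip_width: -0.0
grasp_force: 2.3
```

Request:
jog_arm(
  steps=[
    {"dx": 0.2,"dy": 0,"dz": -1,"twist": 0,"grip": 0},
    {"dx": 0.2,"dy": 0,"dz": -1,"twist": 0,"grip": 0},
    {"dx": 0.2,"dy": 0,"dz": -1,"twist": 0,"grip": 0},
  ],
)

```text
clock: 7.75
ee_pos: [0.4674, 0.1231, 0.0091]
ee_rot: [0.993, -0.114, -0.0, 0.0]
wrist_force: [-5.6, -0.0, 8.6]
grip_width: -0.001
grasp_force: 4.1
```

Request:
jog_arm(
  steps=[
    {"dx": -0.4,"dy": 0,"dz": -0.4,"twist": 0,"grip": 0},
    {"dx": -0.4,"dy": 0,"dz": -0.4,"twist": 0,"grip": 0},
    {"dx": -0.4,"dy": 0,"dz": -0.4,"twist": 0,"grip": 0},
  ],
)

```text
clock: 8.0
ee_pos: [0.4674, 0.1231, 0.0091]
ee_rot: [0.993, -0.114, 0.0, -0.0]
wrist_force: [-2.3, -0.1, 10.5]
grip_width: -0.002
grasp_force: 5.2
```

```bash
python3 look.py w7; python3 - <<'E'
from station import eyes
import numpy as np
p,d=eyes.read_camera("top");c=eyes.calibration("top")
np.savez("top.npz",p=p,d=d,K=[c[k] for k in("fx","fy","cx","cy")],T=c["extrinsics"])
E
python3 m.py | grep -E "z1|z5"
```

```text
[467.4 123.1   9.1] [-2.32207401 -0.12966658 10.47648138]
tip z rel 34.98128659971884 x -2.3813321421327673 13.999786208996257 y -14.960301506866067 14.995339155685064
z1 [551.8, 171.7, 59.7] resid 1.1 [[325.4, 315.3], 37, [551.8, 172.0, 64.6], [443.6, 251.8], 47, [551.3, 170.6, 59.8]]
z5 [517.6, 23.3, 60.1] resid 1.2 [[406.0, 332.5], 39, [518.1, 24.2, 62.3], [374.9, 294.7], 52, [517.0, 22.1, 60.6]]
```

View pics/w7.png

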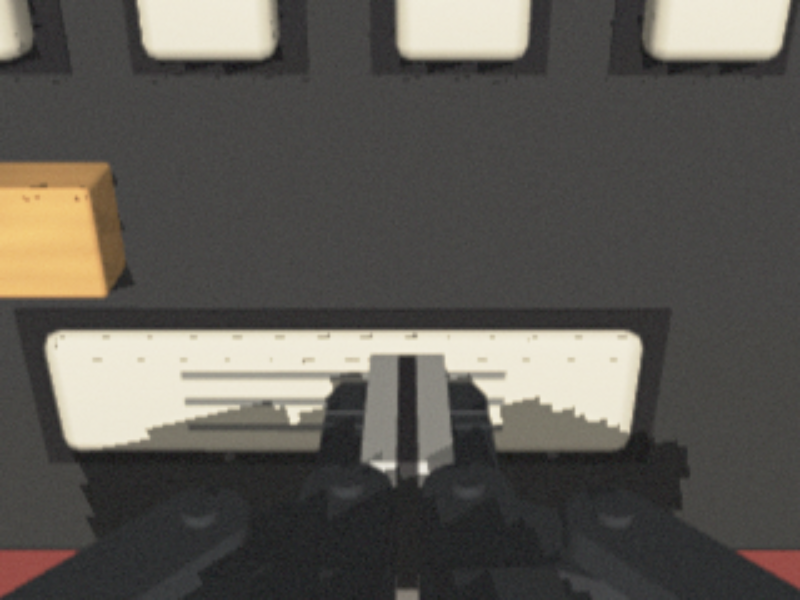

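The bar is bottomed out: 10.5 N, and an extra downward push gave no more travel. Tip is at (405,355) on the bar, and the station is still in place.

```bash
python3 -c "
from station import workorder
print(workorder.sign_off())"
```

```text
the job is handed in; nothing more can be done
None
```

I pressed zone key four fully down and let it up, then pressed the talk bar fully down; the job was handed in at about 8 s with the bar still held at 10.5 N and the station unmoved in the camera check.

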